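# Bring the tealight round to the front of the carousel

### The arm

A 6-joint arm with a two-finger parallel gripper is mounted at the origin on the work surface. World frame = base frame: x ahead of the robot, y to its left, z up, the work surface at z = 0. Lengths are in m, angles in rad, forces in N, time in s.
With the tool pointing down it reaches from about 0.35 to 0.975 m from the base axis. Payload 4.9 kg.
Tool frame: the origin (TCP) lies midway between the tips of the shut fingers; the grasp point (between the pads) lies 19 mm behind it; z points along the fingers, y is the direction in which the jaws open and shut (so a half turn about z gives the same grasp; the last joint's range is limited). The gripper opens to 85 mm and grips with 20 to 120 N. Pads are 22 mm wide; open, the fingers measure 114 mm over their backs; the gripper's body (76 mm by 85 mm) begins 54 mm behind the grasp point. The pads swing forward as they close: fully open they stand 13 mm farther back than shut.
Start: joints at [1.187, 0.053, 1.613, -0, 1.476, -0.119], TCP at [0.164, 0.603, 0.231] pointing down, gripper open.
Joint ranges: [-3.01, 3.01], [-1.01, 2.22], [0.06, 2.58], [-1.02, 4.17], [0.09, 2.62], [-3.14, 3.14]. Speed limits (rad/s): [2.57, 2.57, 3.14, 3.14, 3.14, 3.14].

### API

Orientations are given as a rotation vector (axis times angle).
In Python, from station import ctrl gives the robot as it stands.
- The arm moves only by the tool play_rows, never from a script. Its argument "motion" is a list that holds one entry, the list of rows, each a list of 7 numbers: the closure, from -1 (fully open) to 1 (shut), then the shift along the tool's x, y, z in cm, then the turn, a rotation vector about the tool's x, y, z in degrees. A call has 1 to 20 rows; each row is the pose to reach, as a shift and turn from the pose measured when the call began, along the tool's axes at that moment; what a row does not reach only later rows make up. A row lasts 1/8 s, in which the tool goes at most 62.5 mm and 10.7 degrees, less where a joint would pass 70% of its speed; a pose out of reach is approached as far as the arm can. A call with a gripper value outside its range is refused whole. The fingers move at their own pace and stop on an object; "newtons" is the grip in N (left out, the last holds). Time passes only in rows, so rows that repeat a pose let the fingers close. It gives the time, the measured TCP pose, the force and the opening at its end, in the units of the state.
- ctrl.get_obs(): the state, without advancing time (a new reading comes with each control period).
- ctrl.get_image(name): name is "side" or "top" or "wrist"; returns a dict with "color" (400x640x3 uint8, red, green, blue), "mtx" (3x3 intrinsics, pixels), "T" (4x4, takes a point from camera to world coordinates). Camera axes: x right, y up, looking along -z (the intrinsics and any distortion apply to the point x, -y, -z); pixel columns grow to the right and rows downward; lengths in m; the calibration is good to about 2 mm. A picture is of the moment at which its call begins. There is no depth.
- ctrl.finish_job(): hands the job in, once; it reports no verdict.
The state is a dict: "t": time; "q": joint angles; "dq": joint speeds; "effort": joint torques, N m; "tool_pos": TCP position; "tool_rot": TCP orientation; "contact_force": force on the tool from outside, world axes, zero at the start; "wrist_torque": the same for the moment, N m; "opening": finger opening in m.
Only numpy, scipy, OpenCV 4.12 (cv2) and the standard library are available. Lean on these libraries where they do the work, as an engineer would, in place of code of your own. Each camera call takes 0.05 s, during which the arm holds its last target.

### The job

Turn the round carousel on the window sill by pushing the pegs on its rim with closed fingertips, until the glass tealight cup with the red candle faces front, lined up with the brass arrow on the carousel's foot. Do not touch or lift anything that stands on the carousel, leave the menorah where it is, and leave the carousel at rest.

Things in the scene. Friction and masses are not known exactly. Their poses are not given: they have to be found in the camera images.
- hub (a point): centre of the carousel's turning plate, on its axis, at the level of the plate's top (28 mm above the sill). The plate is a light wooden disc 250 mm across and 14 mm thick (from 14 to 28 mm above the sill) that turns either way about the vertical, without end stops in reach; it stays where it is left (friction: a push of about 1 N at a peg turns it, and it does not coast). Its point axes turn with the plate. The carousel cannot be lifted or shifted, only turned
- peg (a point): half-way up one of the eight equal upright brass pegs on the plate's rim. Each peg is 14 mm in diameter, rises 28 mm above the plate (from 28 to 56 mm above the sill) and has its centre 113 mm from the axis; they stand every 45 degrees. This peg is 22.5 degrees anticlockwise (seen from above) from the tealight cup's place, so the cup's place lies midway between two pegs
- turntable (a joint): turning angle of the plate in rad, 0 at the start whatever the position, growing anticlockwise seen from above
- arrow_tip (a point): tip of the flat brass arrow on the fixed dark wooden foot's tongue, 135 mm from the axis and 10 mm above the sill. The arrow marks the front: it points at the axis. The tongue is 36 mm wide, reaches to 185 mm from the axis and is low (at most 10 mm above the sill)
- front_spot (a point): fixed point on the line from the arrow to the axis, 62 mm from the axis, at plate-top level: where the tealight cup's centre is to come
- cup: clear glass tealight cup, 52 mm across the rim and 45 mm high, with a red-topped tealight in it, loose on the plate with its centre 62 mm from the axis; origin at the centre of its underside
- bowl: white porcelain bowl, 66 mm across and 34 mm high, loose on the plate with its centre 62 mm from the axis; origin at the centre of its underside
- dreidel: small wooden dreidel lying on its side, loose on the plate, 60 mm long (along its x) and 28 mm high, its square body 62 mm from the axis; origin under the middle of its square body
- lighter: black plastic lighter with a steel head lying flat, loose on the plate, 60 mm long (along its x), 24 mm wide and 12 mm high, its middle 62 mm from the axis; origin under its middle
- menorah: brass-look menorah with nine candle cups, loose on the sill beyond the carousel on the left, 234 mm wide (along its y), 211 mm high, foot 110 mm across; origin at the centre of its underside

How it is judged:
By the outcome, as a careful person would: the job done as asked, in the order asked, and still so for the second after the job is handed in, with the robot touching nothing.
It also fails if it takes over 61 s, if anything falls off the work surface, if the arm or the gripper's body presses on something with over 40 N, if the wrist force passes 120 N, or if a joint passes its speed limit or range.

## Working session

There is one attempt and no reset: what is moved stays moved. The work goes in short steps, Python scripts to look and compute and a tool call to move; the robot and the scene stay as the last step left them, time stands still between calls to the robot, and variables do not carry over. Pictures are saved under pics/ and viewed, and the job is handed in when it is done.

Besides the shell and the picture viewer there is one more tool, called after "Call:" in YAML: its name, and indented under it one key for each argument. play_rows: Moves the arm, as the interface text tells. Its arguments: {"type":"object","properties":{"motion":{"type":"array"},"newtons":{"type":"number"}},"required":["motion"]}

```bash
mkdir -p pics; ls
python3 - <<'E'
from station import ctrl
import cv2
o=ctrl.get_obs();print(o)
for n in["top","side","wrist"]:
    d=ctrl.get_image(n);cv2.imwrite(f"pics/{n}0.png",d["color"][:,:,::-1]);print(n,d["mtx"].tolist(),d["T"].round(4).tolist(),[k for k in d])
E
```

```text
pics
{'t': 0.0, 'q': array([ 1.18702337e+00,  5.33551705e-02,  1.61429833e+00,  4.26890396e-05,
        1.47599554e+00, -1.18978942e-01]), 'dq': array([ 1.04280957e-03, -7.29293474e-04,  3.41833600e-04, -1.43442343e-03,
        9.93727715e-05, -1.40406441e-03]), 'effort': array([ 1.02257844e-03, -3.93672645e+01, -3.70182788e+01,  5.49893537e-05,
        6.96119983e-03, -1.39931394e-06]), 'tool_pos': array([0.16330975, 0.6026421 , 0.23006148]), 'tool_rot': array([-4.14656564e-01, -3.11354822e+00,  3.11148661e-03]), 'contact_force': array([ 0.05053922, -0.19952719, -0.08885721]), 'wrist_torque': array([-0.03424946, -0.00842338, -0.00746782]), 'opening': 0.08586208492846369}
top [[379.3475167894108, 0.0, 321.67049745562616], [0.0, 379.3475167894108, 201.62404968630062], [0.0, 0.0, 1.0]] [[0.0084, 0.9995, -0.029, 0.5611], [-0.9998, 0.0089, 0.0181, 0.0931], [0.0183, 0.0289, 0.9994, 0.8123], [0.0, 0.0, 0.0, 1.0]] ['color', 'mtx', 'T']
side [[402.53531601037565, 0.0, 313.1109923167478], [0.0, 402.53531601037565, 197.70405463697645], [0.0, 0.0, 1.0]] [[0.8104, 0.4463, -0.3796, 0.2745], [-0.5859, 0.6133, -0.5298, -0.3473], [-0.0036, 0.6517, 0.7585, 0.6555], [0.0, 0.0, 0.0, 1.0]] ['color', 'mtx', 'T']
wrist [[302.93219755500826, 0.0, 318.24021269022904], [0.0, 302.93219755500826, 199.8489085983892], [0.0, 0.0, 1.0]] [[0.2616, -0.9319, -0.2512, 0.0995], [0.9652, 0.2519, 0.0706, 0.6202], [-0.0025, -0.261, 0.9653, 0.3732], [0.0, 0.0, 0.0, 1.0]] ['color', 'mtx', 'T']
```

View pics/top0.png

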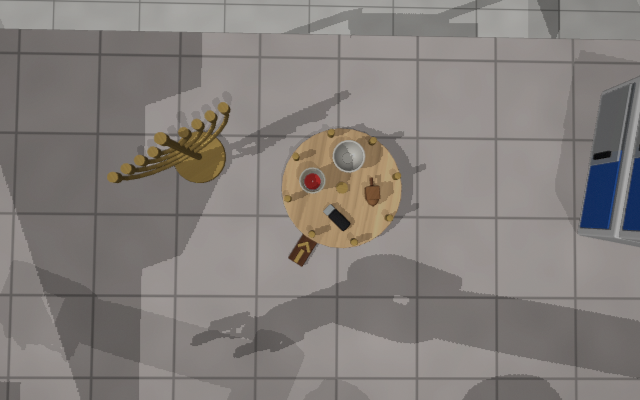

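View pics/side0.png

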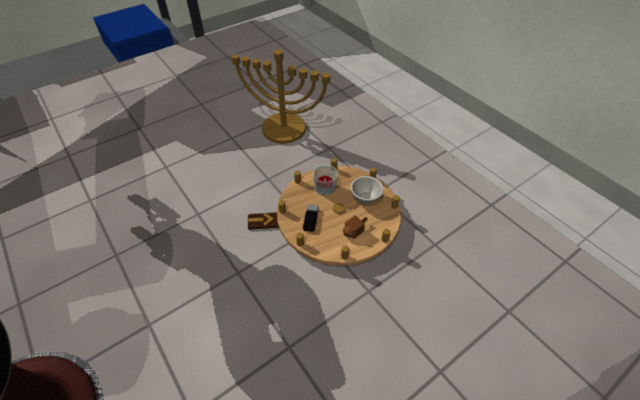

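View pics/wrist0.png

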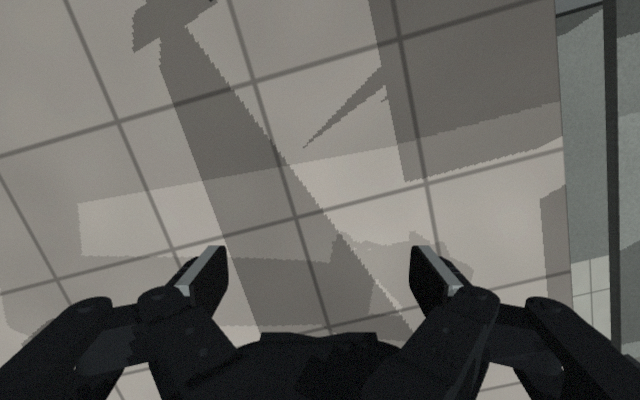

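The top view shows the carousel centred near (341,188), the red candle at (312,181), and the arrow tongue at lower left near (302,250). The menorah is well to the left. Next I measure these points.

```bash
cat > h.py <<'E'
import numpy as np, cv2
from station import ctrl
def ray(d,u,v,z):
    K=d["mtx"];T=d["T"]
    c=np.array([(u-K[0,2])/K[0,0],-(v-K[1,2])/K[1,1],-1.0])
    w=T[:3,:3]@c;o=T[:3,3]
    return (o+w*(z-o[2])/w[2])
def proj(d,p):
    T=d["T"];K=d["mtx"];c=T[:3,:3].T@(np.asarray(p)-T[:3,3])
    return np.array([K[0,2]+K[0,0]*c[0]/-c[2],K[1,2]+K[1,1]*c[1]/c[2]])
def blobs(m,amin=4):
    n,l,s,c=cv2.connectedComponentsWithStats(m.astype(np.uint8))
    return [(s[i,4],c[i],(l==i)) for i in range(1,n) if s[i,4]>=amin]
def big(n,box,k,name):
    d=ctrl.get_image(n);x0,y0,x1,y1=box
    cv2.imwrite(name,cv2.resize(d["color"][y0:y1,x0:x1,::-1],None,fx=k,fy=k,interpolation=cv2.INTER_CUBIC));return d
E
python3 - <<'E'
from h import *
d=big("top",(270,120,420,270),4,"pics/topz.png")
s=big("side",(235,145,415,275),4,"pics/sidez.png")
for n,d in(("top",d),("side",s)):
    im=d["color"].astype(int);hsv=cv2.cvtColor(d["color"],cv2.COLOR_RGB2HSV)
    wood=(hsv[...,1]>70)&(hsv[...,2]>120)
    wood=max(blobs(wood),key=lambda b:b[0]);print(n,"wood",wood[0],wood[1])
    red=(im[...,0]>110)&(im[...,1]<60)&(im[...,2]<70)
    for b in blobs(red): print("red",b[0],b[1],ray(d,*b[1],.045).round(4))
    cn=max(cv2.findContours(wood[2].astype(np.uint8),0,1)[0],key=len)
    hull=cv2.convexHull(cn);e=cv2.fitEllipse(hull);print(e, ray(d,*e[0],.028).round(4))
E
```

```text
top wood 8897 [341.51073396 190.16016635]
red 167 [311.5508982  180.14371257] [0.6267 0.1    0.045 ]
((341.3642883300781, 187.65411376953125), (119.17571258544922, 119.36911010742188), 98.54940032958984) [0.6132 0.0383 0.028 ]
side wood 5044 [332.91554322 226.43001586]
((336.601806640625, 216.16978454589844), (91.7335205078125, 123.01947021484375), 99.01786804199219) [0.5979 0.0246 0.028 ]
```

View pics/topz.png

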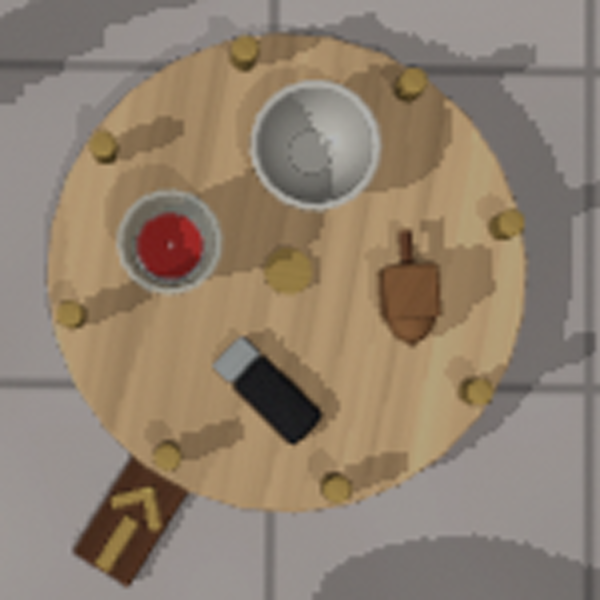

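View pics/sidez.png

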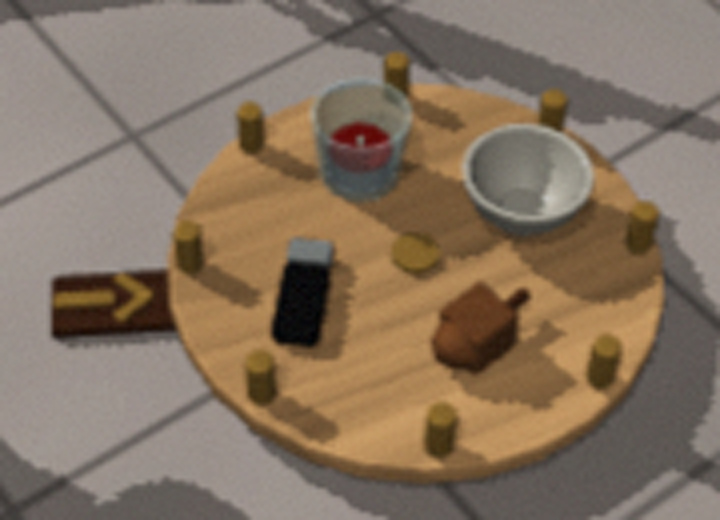

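```bash
cat > meas.py <<'E'
from h import *
from scipy.optimize import least_squares
def pegs(d,guess):
    hsv=cv2.cvtColor(d["color"],cv2.COLOR_RGB2HSV).astype(int)
    H,S,V=hsv[...,0],hsv[...,1],hsv[...,2]
    m=(H>=19)&(H<=32)&(S>120)&(V>50)
    out=[]
    for a,c,_ in blobs(m,6):
        p=ray(d,*c,.042)[:2]; r=np.hypot(*(p-guess))
        if .10<r<.125: out.append((a,*p,r))
    return m,out
if __name__=="__main__":
    g=np.array([.6132,.0383])
    for n in("top","side"):
        d=ctrl.get_image(n)
        m,o=pegs(d,g);print(n)
        for a,x,y,r in o: print(a,round(x,4),round(y,4),round(r,4))
        P=np.array([q[1:3] for q in o])
        if len(P)<4: continue
        def f(t):
            c=P-t[:2];a=np.arctan2(c[:,1],c[:,0])-t[2];k=np.round(a/(np.pi/4))
            th=t[2]+k*np.pi/4
            return (c-.113*np.c_[np.cos(th),np.sin(th)]).ravel()
        best=min((least_squares(f,[*g,s],loss="soft_l1",f_scale=.003) for s in np.linspace(0,.78,6)),key=lambda r:r.cost)
        print("hub",best.x[:2].round(4),"phase",np.degrees(best.x[2])%45, "res mm",(f(best.x)*1000).round(1))
        # arrow + tongue
        hsv=cv2.cvtColor(d["color"],cv2.COLOR_RGB2HSV).astype(int)
        L=[]
        t=(hsv[...,1]>110)&(hsv[...,2]<90)&((hsv[...,0]<15)|(hsv[...,0]>170))
        t=t|m
        for a,c,mm in blobs(cv2.morphologyEx(t.astype(np.uint8),cv2.MORPH_CLOSE,np.ones((3,3))),40):
            vv,uu=np.nonzero(mm);Q=np.array([ray(d,u,v,.010)[:2] for u,v in zip(uu,vv)])
            r=np.hypot(*(Q-best.x[:2]).T)
            if Q.shape[0]<2000 and .13<np.median(r)<.18:
                w=Q[(r>.135)&(r<.175)]
                c=w.mean(0)-best.x[:2];print("tongue",a,w.mean(0),"dir deg",np.degrees(np.arctan2(c[1],c[0])),"rmin/max",r.min(),r.max())
        im=d["color"].astype(int);red=(im[...,0]>90)&(im[...,1]<60)&(im[...,2]<70)
        for b in blobs(red,20):
            for z in(.040,.045,.05):
                p=ray(d,*b[1],z)[:2];c=p-best.x[:2];print("red",b[0],z,p,"r",np.hypot(*c),"deg",np.degrees(np.arctan2(c[1],c[0])))
E
python3 meas.py
```

```text
top
45 0.7243 0.0617 0.1135
48 0.7093 -0.0233 0.1142
40 0.6749 0.1332 0.1132
46 0.6376 -0.0726 0.1135
38 0.5899 0.1491 0.1132
43 0.5523 -0.0574 0.1134
36 0.5184 0.0992 0.1127
40 0.5027 0.0135 0.1133
hub [0.6137 0.0379] phase 12.233752239577166 res mm [ 0.2 -0.2  0.6 -0.1  0.1  0.2 -0.  -0.1  0.2  0.8 -0.2 -0.3 -0.2  0.2
 -0.6 -0.5]
tongue 476 [0.48176113 0.11887293] dir deg 148.45985577480764 rmin/max 0.10851003095101949 0.1839291661695394
red 197 0.04 [0.62527589 0.0993579 ] r 0.06252617348674075 deg 79.2888537162123
red 197 0.045 [0.62486045 0.09931718] r 0.062410232814058275 deg 79.6566598889435
red 197 0.05 [0.624445   0.09927646] r 0.06229687351977398 deg 80.025819887371
side
29 0.6775 0.138 0.1186
34 0.7281 0.0668 0.1184
47 0.5898 0.1496 0.1138
54 0.7082 -0.0225 0.1128
55 0.5182 0.0998 0.1131
61 0.6375 -0.0715 0.1124
61 0.5033 0.0153 0.1123
62 0.5521 -0.056 0.1124
hub [0.6141 0.0397] phase 12.325141423595852 res mm [ 2.3  3.1  3.6  2.9 -0.2 -0.5 -1.  -1.2 -0.8 -0.9 -0.8 -0.8 -0.4 -0.3
 -1.1 -0.7]
tongue 41 [0.75181343 0.08824217] dir deg 19.406425932001433 rmin/max 0.131837443864726 0.15609433647533005
tongue 54 [0.6093499  0.18172324] dir deg 91.92933968903914 rmin/max 0.121842604113888 0.1503409517467624
tongue 412 [0.47867805 0.11424644] dir deg 151.18707816411577 rmin/max 0.12454832159884564 0.18369986641132388
red 57 0.04 [0.63334368 0.11214714] r 0.07491250106755366 deg 75.14079020454399
red 57 0.045 [0.63042873 0.10841454] r 0.07058171849712881 deg 76.65106381173598
red 57 0.05 [0.62751378 0.10468194] r 0.06630636195167067 deg 78.35741585586833
red 52 0.04 [ 0.60655196 -0.01901365] r 0.05924049316590738 deg -97.35210652340758
red 52 0.045 [ 0.60385466 -0.02168072] r 0.062274541769131365 deg -99.49984964042734
red 52 0.05 [ 0.60115736 -0.02434778] r 0.06538790692054916 deg -101.44559199169353
```

```bash
cat > arrow.py <<'E'
from h import *
from meas import pegs
for n,hub in(("top",(.6137,.0379)),("side",(.6130,.0381))):
    d=ctrl.get_image(n)
    hsv=cv2.cvtColor(d["color"],cv2.COLOR_RGB2HSV).astype(int)
    m=(hsv[...,0]>=14)&(hsv[...,0]<=32)&(hsv[...,1]>100)&(hsv[...,2]>60)
    vv,uu=np.nonzero(m);Q=np.array([ray(d,u,v,.010)[:2] for u,v in zip(uu,vv)])
    c=Q-hub;r=np.hypot(*c.T);th=np.degrees(np.arctan2(c[:,1],c[:,0]))
    k=(r>.134)&(r<.19)&(abs(th-149)<9);c=c[k];r=r[k];th=th[k]
    print(n,k.sum(),r.min(),r.max())
    for a,b in((.134,.148),(.148,.16),(.16,.19),(.134,.19)):
        s=(r>=a)&(r<b);w=c[s].mean(0);print(a,s.sum(),np.degrees(np.arctan2(w[1],w[0])),(th[s].min()+th[s].max())/2)
    cc=np.cov(c.T);e=np.linalg.eigh(cc)[1][:,1];print("pca",np.degrees(np.arctan2(e[1],e[0]))%180)
    # tongue width edges: nongrey dark brown
    t=((hsv[...,1]>90))
    vv,uu=np.nonzero(t);Q=np.array([ray(d,u,v,.010)[:2] for u,v in zip(uu,vv)])-hub
    r=np.hypot(*Q.T);th=np.degrees(np.arctan2(Q[:,1],Q[:,0]));
    for a in np.arange(.14,.18,.01):
        s=(r>a)&(r<a+.01)&(abs(th-149)<12);w=Q[s].mean(0);print("tongue",a,s.sum(),np.degrees(np.arctan2(w[1],w[0])),th[s].min(),th[s].max())
E
python3 arrow.py
```

```text
top 150 0.1342305785575611 0.18376370566906527
0.134 54 148.4516372972117 148.52664919728744
0.148 37 148.49191303645958 148.55846481621674
0.16 59 148.46272707720456 148.43819328305074
0.134 150 148.4661411516575 148.55846481621674
pca 148.07671092024597
tongue 0.14 76 148.4187945195327 141.58319385486013 155.0513509966502
tongue 0.15000000000000002 77 148.44377216972148 142.215472769096 154.63245922886483
tongue 0.16000000000000003 78 148.52879550164454 142.43038111508315 154.24247865474592
tongue 0.17000000000000004 76 148.3208894890898 142.93055595109973 153.9072859853583
side 138 0.13454032740406077 0.18312534332757688
0.134 50 148.51027948405687 148.47582154646673
0.148 37 149.011389161282 148.8934211195372
0.16 51 148.6059374182938 148.53476580019918
0.134 138 148.68120089739804 148.88663141773725
pca 148.39203552816923
tongue 0.14 74 150.36117875270452 142.9675437427613 157.5722541709778
tongue 0.15000000000000002 73 150.2456699762555 143.00829747379538 156.93328896123418
tongue 0.16000000000000003 75 150.22023365683066 143.9932004354808 156.6184766968708
tongue 0.17000000000000004 72 150.1092961128503 143.9927075237766 155.8936082906291
```

```bash
cat > plan.py <<'E'
from h import *
from scipy.spatial.transform import Rotation as R
HUB=np.array([.6137,.0379])
def tgt(pegdeg,back,z,r=.116):
    a=np.radians(pegdeg);er=np.array([np.cos(a),np.sin(a)]);et=np.array([-er[1],er[0]])
    p=HUB+r*er-back*et
    # tool -x along et, z down
    x=np.r_[-et,0];zz=np.array([0,0,-1.]);y=np.cross(zz,x)
    return np.r_[p,z],R.from_matrix(np.c_[x,y,zz])
def row(o,p,Rt):
    R0=R.from_rotvec(o["tool_rot"])
    return (R0.inv().apply(p-o["tool_pos"])*100).round(2),(R0.inv()*Rt).as_rotvec(degrees=True).round(1)
E
python3 - <<'E'
from plan import *
o=ctrl.get_obs();print(o["t"])
print(tgt(237.23,.032,.15)[0],row(o,*tgt(237.23,.032,.15)))
E
```

```text
0.45
[ 0.52400571 -0.04231804  0.15      ] (array([-51.68, -52.86,   8.13]), array([-0. ,  0. , 17.6]))
```

Call:
play_rows:
  motion:
    - [[0,-3.5,-3.5,0,0,0,1],[1,-7.5,-7.5,0,0,0,3],[1,-11.5,-11.5,0,0,0,4],[1,-15.5,-15.5,0,0,0,6],[1,-19.5,-19.5,0,0,0,7],[1,-23.5,-23.5,0,0,0,8],[1,-27.5,-28,0,0,0,10],[1,-31.5,-32,0,0,0,11],[1,-35.5,-36,0,0,0,13],[1,-39.5,-40,1,0,0,14],[1,-43.5,-44,3,0,0,15],[1,-47,-48,5,0,0,16.5],[1,-50,-51,7,0,0,17.5],[1,-51.7,-52.9,8.1,0,0,17.6],[1,-51.7,-52.9,8.1,0,0,17.6],[1,-51.7,-52.9,8.1,0,0,17.6]]
  newtons: 60

```text
t: 2.45
tool_pos: [0.524, -0.0422, 0.1507]
tool_rot: [0.886, 3.014, 0.0]
contact_force: [0.1, 0.4, -0.3]
opening: 0.0
```

Run:
```python
from plan import *
d=ctrl.get_image("wrist");cv2.imwrite("pics/w1.png",d["color"][:,:,::-1])
d=ctrl.get_image("side");cv2.imwrite("pics/s1.png",d["color"][:,:,::-1])
o=ctrl.get_obs();print(o["t"],o["tool_pos"],o["opening"],o["q"])
for z in(.07,.038):print(row(o,*tgt(237.23,.032,z)))
```

```text
2.55 [ 0.52416996 -0.04187738  0.15108693] 5.7872781967678466e-05 [-2.21348818e-01 -1.23280565e-01  1.92120064e+00  8.67213693e-05
  1.34252089e+00 -1.22138363e+00]
(array([-0.  , -0.05,  8.11]), array([0. , 0.1, 0.1]))
(array([ 0.  , -0.05, 11.31]), array([0. , 0.1, 0.1]))
```

View pics/w1.png

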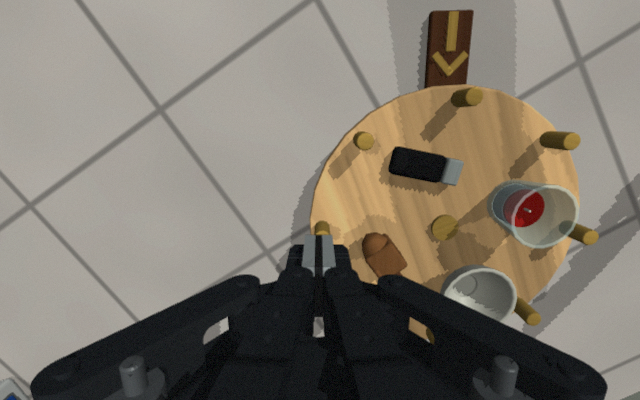

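View pics/s1.png

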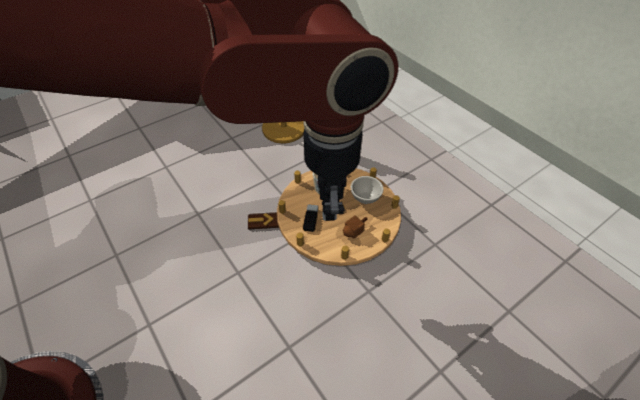

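Run:
```python
from plan import *
d=ctrl.get_image("wrist")
for a in(147.23,192.23,237.23,282.23):
    t=np.radians(a);print(a,proj(d,[*(HUB+.113*np.array([np.cos(t),np.sin(t)])),.042]).round(1))
print("tcp",proj(d,ctrl.get_obs()["tool_pos"]).round(1))
```

```text
147.23 [464.8  98.6]
192.23 [362.1 141. ]
237.23 [321.3 232.3]
282.23 [355.5 310.5]
tcp [318.7 251.5]
```

The wrist view agrees with the measured pegs to within 2–3 px. Next I descend behind peg 237°.

Call:
play_rows:
  motion:
    - [[1,0,0,2.5,0,0,0],[1,0,0,5,0,0,0],[1,0,0,7.5,0,0,0],[1,0,0,9,0,0,0],[1,0,0,10,0,0,0],[1,0,0,11,0,0,0],[1,0,0,11,0,0,0],[1,0,0,11,0,0,0]]

```text
t: 3.6
tool_pos: [0.5248, -0.042, 0.0417]
tool_rot: [0.884, 3.012, 0.0]
contact_force: [0.3, -0.1, -0.5]
opening: -0.0
```

Run:
```python
from plan import *
big("wrist",(200,60,520,340),2.4,"pics/w2.png")
o=ctrl.get_obs();print(o["t"],o["tool_pos"],o["contact_force"])
# push: peg angle grows by a from contact
for a in list(range(0,61,4)):
    p,R_=tgt(237.23+a,.018 if a else .022,.040);s,r=row(o,p,R_);print(a,s,r)
```

```text
3.65 [ 0.52493729 -0.04206627  0.04184848] [ 0.19744027  0.72529336 -0.32914136]
0 [-0.93 -0.07  0.19] [0.1 0.1 0.1]
4 [-2.15 -0.17  0.19] [ 0.   0.1 -3.9]
8 [-2.97 -0.21  0.19] [ 0.   0.1 -7.9]
12 [-3.79 -0.2   0.19] [  0.    0.1 -11.9]
16 [-4.6  -0.12  0.2 ] [  0.    0.1 -15.9]
20 [-5.41  0.01  0.2 ] [  0.    0.2 -19.9]
24 [-6.21  0.19  0.2 ] [  0.    0.2 -23.9]
28 [-6.99  0.43  0.2 ] [  0.    0.2 -27.9]
32 [-7.76  0.73  0.2 ] [  0.    0.2 -31.9]
36 [-8.5   1.08  0.21] [  0.    0.2 -35.9]
40 [-9.21  1.47  0.21] [  0.    0.2 -39.9]
44 [-9.9   1.92  0.21] [ -0.    0.2 -43.9]
48 [-10.55   2.42   0.21] [ -0.    0.2 -47.9]
52 [-11.17   2.95   0.22] [ -0.    0.2 -51.9]
56 [-11.75   3.53   0.22] [ -0.    0.2 -55.9]
60 [-12.29   4.15   0.22] [ -0.    0.2 -59.9]
```

View pics/w2.png

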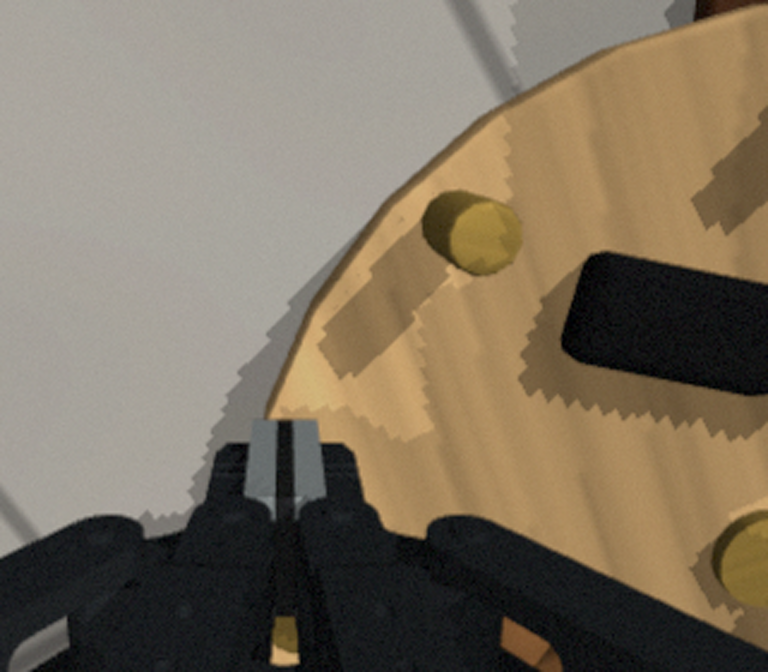

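Call:
play_rows:
  motion:
    - [[1,-0.4,0,0,0,0,0],[1,-0.9,-0.1,0,0,0,0],[1,-1.2,-0.1,0,0,0,0],[1,-1.6,-0.15,0,0,0,-1.5],[1,-2.15,-0.17,0,0,0,-4],[1,-2.97,-0.2,0,0,0,-8],[1,-3.8,-0.2,0,0,0,-12],[1,-4.6,-0.12,0,0,0,-16],[1,-5.4,0,0,0,0,-20],[1,-6.2,0.2,0,0,0,-24],[1,-7.0,0.43,0,0,0,-28],[1,-7.76,0.73,0,0,0,-32],[1,-8.5,1.08,0,0,0,-36],[1,-9.2,1.47,0,0,0,-40],[1,-9.9,1.92,0,0,0,-44],[1,-10.55,2.42,0,0,0,-48],[1,-11.0,2.8,0,0,0,-50.6],[1,-11.17,2.95,0,0,0,-52],[1,-11.17,2.95,0,0,0,-52]]

```text
t: 6.02
tool_pos: [0.6349, -0.0776, 0.042]
tool_rot: [-0.526, 3.095, -0.002]
contact_force: [-1.1, 0.1, -0.3]
opening: 0.0001
```

Run:
```python
from plan import *
from meas import pegs
d=big("top",(240,90,440,270),4,"pics/t3.png")
cv2.imwrite("pics/s3.png",ctrl.get_image("side")["color"][:,:,::-1])
m,o=pegs(d,HUB)
for a,x,y,r in o: print(a,round(r,4),round(np.degrees(np.arctan2(y-HUB[1],x-HUB[0]))%45,2))
o=ctrl.get_obs();print(o["t"],o["tool_pos"],o["contact_force"])
```

```text
43 0.113 19.44
45 0.113 19.22
40 0.1133 19.32
14 0.1084 19.98
35 0.1133 19.39
32 0.1135 19.32
41 0.1133 19.45
6.125 [ 0.63479391 -0.07762108  0.04208323] [-0.15900452 -0.32759245  0.99515296]
```

View pics/t3.png

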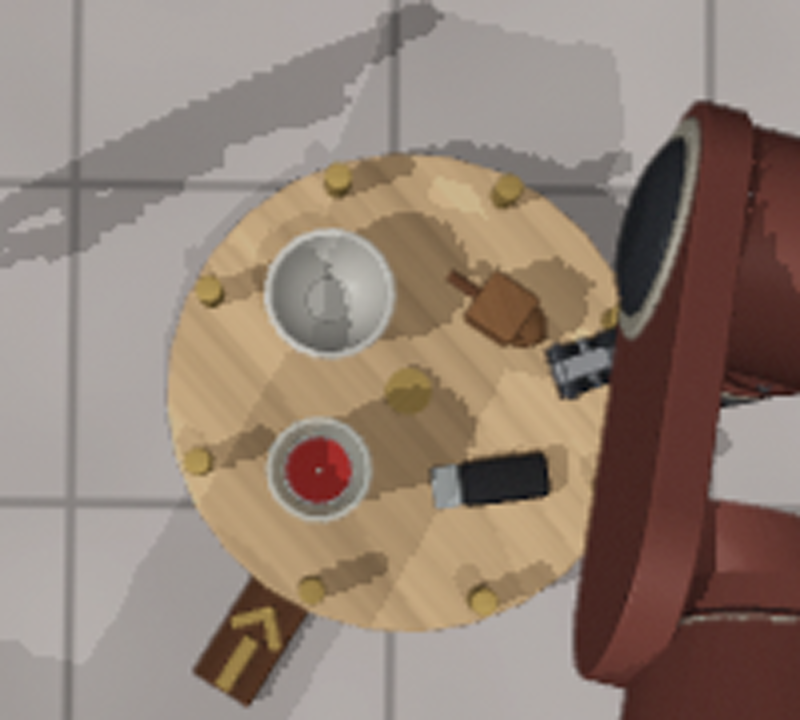

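View pics/s3.png

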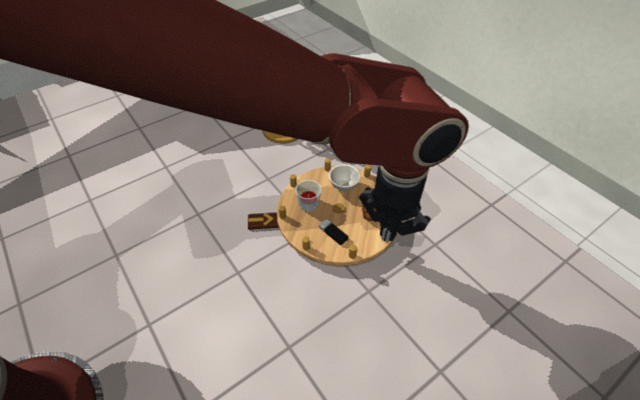

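Run:
```python
from plan import *
o=ctrl.get_obs();print(o["q"])
for a in (52.1,54,57,60,63,66,67.5,68.8):
    print(a,*row(o,*tgt(237.23+a,.018,.042)))
```

```text
[-2.37994607e-01  2.64409475e-01  1.71086849e+00  8.65103196e-05
  1.16365938e+00 -2.14544079e+00]
52.1 [-0.03 -0.    0.01] [-0.1  0.1 -0. ]
54 [-0.42 -0.05  0.01] [-0.1  0.1 -1.9]
57 [-1.03 -0.11  0.01] [-0.1  0.1 -4.9]
60 [-1.64 -0.14  0.01] [-0.1  0.1 -7.9]
63 [-2.26 -0.13  0.01] [ -0.1   0.1 -10.9]
66 [-2.87 -0.09  0.01] [ -0.1   0.1 -13.9]
67.5 [-3.18 -0.06  0.02] [ -0.1   0.1 -15.4]
68.8 [-3.44 -0.03  0.02] [ -0.1   0.1 -16.7]
```

Call:
play_rows:
  motion:
    - [[1,-0.2,0,0,0,0,-1],[1,-0.42,-0.05,0,0,0,-1.9],[1,-1.03,-0.11,0,0,0,-4.9],[1,-1.64,-0.14,0,0,0,-7.9],[1,-2.26,-0.13,0,0,0,-10.9],[1,-2.6,-0.1,0,0,0,-12.6],[1,-2.87,-0.09,0,0,0,-13.9],[1,-3.05,-0.07,0,0,0,-14.7],[1,-3.18,-0.06,0,0,0,-15.4],[1,-3.18,-0.06,0,0,0,-15.4]]

```text
t: 7.38
tool_pos: [0.6651, -0.0676, 0.0422]
tool_rot: [-0.936, 2.996, -0.002]
contact_force: [-0.2, 0.5, 0.1]
opening: -0.0002
```

```bash
cat > ph.py <<'E'
from plan import *
from meas import pegs
d=big("top",(240,90,440,270),4,"pics/t_%d.png"%(ctrl.get_obs()["t"]*100))
m,o=pegs(d,HUB)
L=[np.degrees(np.arctan2(y-HUB[1],x-HUB[0]))%45 for a,x,y,r in o if a>25 and abs(r-.113)<.0025]
print("phases",np.round(L,2),"mean",np.mean(L),"target 36.0")
im=d["color"].astype(int);red=(im[...,0]>90)&(im[...,1]<60)&(im[...,2]<70)
for b in blobs(red,60):
    c=ray(d,*b[1],.045)[:2]-HUB;print("red",b[0],"r",np.hypot(*c),"deg",np.degrees(np.arctan2(c[1],c[0])))
o=ctrl.get_obs();print(o["t"],o["tool_pos"],o["contact_force"])
E
python3 ph.py
python3 - <<'E'
from plan import *
o=ctrl.get_obs()
for a in (67.5,68.2,68.8,69.1):
    print(a,*row(o,*tgt(237.23+a,.018,.042)))
E
```

```text
phases [34.85 34.82 34.51 34.72 34.82 34.98] mean 34.78440513091157 target 36.0
red 1206 r 0.15025231045195217 deg -60.474889250726434
red 628 r 0.26315514330495177 deg -57.70974676525513
red 1245 r 0.3019099451275451 deg -83.20550558660015
red 69 r 0.2010899688656576 deg -54.75054723495558
red 158 r 0.24609536022551698 deg -75.3395976368492
red 523 r 0.1843664135171089 deg -103.0337761806139
red 135 r 0.2646208157199709 deg -98.44648906241285
red 184 r 0.062191917225099196 deg 147.32591147750546
7.425 [ 0.66515376 -0.06768527  0.04229669] [-0.38802425  0.78641053  0.163069  ]
67.5 [0.01 0.01 0.03] [-0.1  0.1 -0. ]
68.2 [-0.13 -0.01  0.03] [-0.1  0.1 -0.7]
68.8 [-0.25 -0.03  0.03] [-0.1  0.1 -1.3]
69.1 [-0.31 -0.04  0.03] [-0.1  0.1 -1.6]
```

Call:
play_rows:
  motion:
    - [[1,-0.08,0,0,0,0,-0.4],[1,-0.16,0,0,0,0,-0.8],[1,-0.24,0,0,0,0,-1.2],[1,-0.24,0,0,0,0,-1.2],[1,-0.24,0,0,0,0,-1.2]]

```text
t: 8.05
tool_pos: [0.6672, -0.0663, 0.0424]
tool_rot: [-0.967, 2.986, -0.002]
contact_force: [-0.8, 0.1, -0.6]
opening: -0.0
```

```bash
python3 ph.py|grep -v "red.*-"
```

```text
phases [36.05 35.99 36.03 36.06 35.35 36.08] mean 35.92590039125724 target 36.0
red 182 r 0.06216245735865655 deg 148.56935401332458
8.1 [ 0.66720382 -0.06622725  0.04236728] [0.90037445 1.19926697 0.07084458]
```

On target. I back off behind the peg, lift, and move clear.

Call:
play_rows:
  motion:
    - [[1,0.4,0,0,0,0,0],[1,1.2,0,0,0,0,0],[1,1.2,0,0,0,0,0],[1,1.2,0,-2,0,0,0],[1,1.2,0,-6,0,0,0],[1,1.2,0,-11,0,0,0],[1,1.2,0,-16,0,0,0],[1,1.2,0,-16,0,0,0]]

```text
t: 9.1
tool_pos: [0.6606, -0.0738, 0.2114]
tool_rot: [-0.963, 2.975, -0.013]
contact_force: [0.1, 0.3, 0.9]
opening: -0.0002
```

Run:
```python
from plan import *
o=ctrl.get_obs();print(o["q"],o["tool_pos"]);print(R.from_rotvec(o["tool_rot"]).inv().apply([-.15,-.3,.0])*100)
```

```text
[-2.23345558e-01  1.45976363e-01  1.54649832e+00  3.54186484e-04
  1.43219563e+00 -2.42065871e+00] [ 0.66057801 -0.07384986  0.21138394]
[ 29.73937073 -15.50962167  -0.14650621]
```

Call:
play_rows:
  motion:
    - [[1,3,-1.5,0,0,0,2],[1,7,-3.5,0,0,0,6],[1,11,-5.5,0,0,0,10],[1,15,-7.5,0,0,0,14],[1,19,-9.5,0,0,0,18],[1,23,-12,0,0,0,20],[1,27,-14,0,0,0,20],[1,30,-15.5,0,0,0,20],[1,30,-15.5,0,0,0,20],[1,30,-15.5,0,0,0,20],[1,30,-15.5,0,0,0,20]]

```text
t: 10.48
tool_pos: [0.509, -0.3742, 0.2099]
tool_rot: [-0.434, 3.095, -0.008]
contact_force: [0.2, 0.0, -0.4]
opening: 0.0002
```

```bash
python3 ph.py|grep -v "red.*-"; python3 meas.py | grep -E "top|hub"; python3 arrow.py | head -7
python3 - <<'E'
from h import *
big("top",(80,80,440,280),2,"pics/tend.png");big("side",(200,30,440,290),2.2,"pics/send.png")
E
```

```text
phases [36.11 36.03 35.98 35.84 35.92 36.04 36.06 36.16] mean 36.016071473997506 target 36.0
red 192 r 0.062060520386873055 deg 148.63040335159832
10.525 [ 0.50901378 -0.3742656   0.20994456] [ 0.02753848  0.691646   -0.28948125]
top
hub [0.6136 0.038 ] phase 36.04187604099786 res mm [ 0.2 -0.1  0.5  0.1 -0.   0.2  0.4  0.3 -0.2 -0.2 -0.3  0.4 -0.2 -0.3
top 152 0.1342305785575611 0.18376370566906527
0.134 56 148.46907759327723 148.52664919728744
0.148 39 148.28760357686804 148.31349346187582
0.16 57 148.46212826815807 148.43819328305074
0.134 152 148.4205447082836 148.31349346187582
pca 148.2110068850374
tongue 0.14 76 148.4187945195327 141.58319385486013 155.0513509966502Traceback (most recent call last):
  File "arrow.py", line 10, in <module>
    print(n,k.sum(),r.min(),r.max())
                    ~~~~~^^
    return umr_minimum(a, axis, None, out, keepdims, initial, where)
ValueError: zero-size array to reduction operation minimum which has no identity
```

View pics/tend.png

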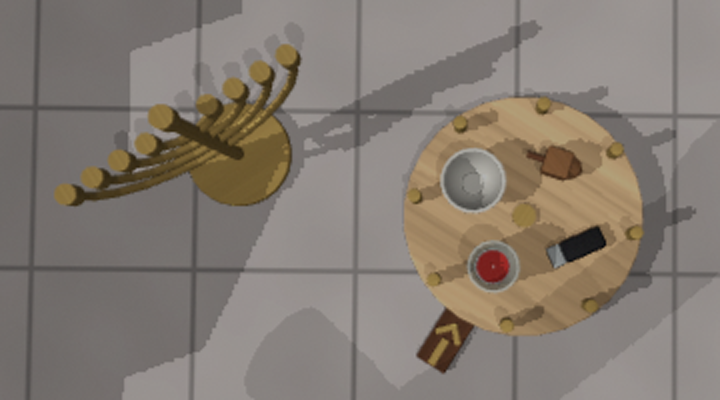

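View pics/send.png

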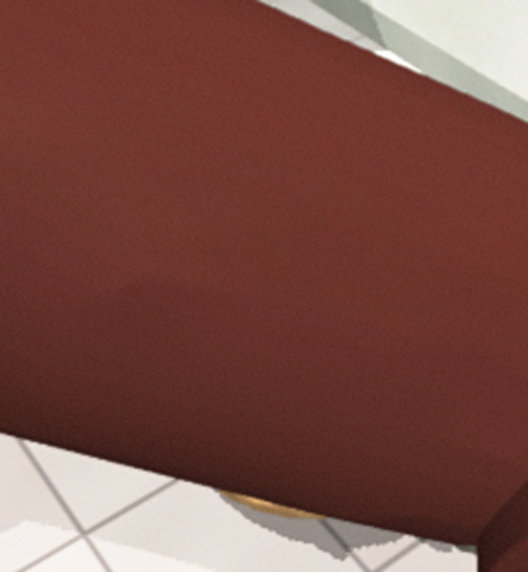

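The top view shows the cup on the arrow's line, the other items still in place on the plate, and the menorah where it was. The side view is blocked by the arm. The angle is within about 0.2°, so I hand in.

```bash
python3 -c "
from station import ctrl
print(ctrl.finish_job())"
```

```text
the job is handed in; nothing more can be done
None
```

The tealight cup with the red candle now faces front, lined up with the brass arrow, and I have handed the job in. I turned the carousel about 69° anticlockwise by pushing one rim peg with closed fingertips. I then backed off, lifted and moved the arm clear, about 11 s in all.

**Alignment:** In the last top view the candle is at 148.6° and 62 mm from the axis. The pegs put the cup's place at 148.5°. The arrow measured 148.4–148.5°, so the alignment is within about 0.2°.

**At rest:** The plate angle was the same within the measuring noise before and after I moved clear.

**Other items:** By eye in the top view, the bowl, dreidel and lighter kept their places on the plate and the menorah had not moved. Contact forces read at the end of each move stayed around 1 N.

**Checks that failed or disagreed:**
- **Final side view:** the arm blocked it, so the last check rests on the top camera alone.
- **First side view:** it put the hub about 2 mm off the top view, within calibration, and its outline of the tongue gave about 150°, probably because the tongue's side wall was included. I used the top view's arrow angle instead, and the arrow itself in the side view gave 148.7°.

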